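# Lock the bead mill's guard with its T-head bolt

### The arm

A 6-joint arm with a two-finger parallel gripper is mounted at the origin on a cart in front of the work surface, level with it; the furniture and walls round the work are solid. World frame = base frame: x ahead of the robot, y to its left, z up, the work surface at z = 0. Lengths are in m, angles in rad, forces in N, time in s.
With the tool pointing down it reaches from about 0.4 to 0.825 m from the base axis. Payload 7 kg.
Tool frame: the origin (TCP) lies midway between the tips of the shut fingers; the grasp point (between the pads) lies arm.hold_point_z behind it (arm.hold_point_z is the distance from the TCP to the grasp point, in m); z points along the fingers, y is the line along which they close (so a half turn about z gives the same grasp; the last joint's range is limited). The gripper opens to 88 mm and grips with 3 to 60 N. Pads are 19 mm wide; open, the fingers measure 130 mm over their backs; the gripper's body (78 mm by 193 mm) begins 47 mm behind the grasp point.
Start: joints at [-0.826, 0.359, 0.012, 0, -1.224, -0.288], TCP at [0.298, -0.606, 0.227] pointing down, gripper open.
Joint ranges: [-3.07, 3.07], [-1.43, 2.12], [-1.02, 1.25], [-3.03, 1.67], [-3.05, -0], [-3.03, 3.03]. Speed limits (rad/s): [2.39, 2.39, 3.01, 3.14, 3.14, 3.14].

### API

Orientations are given as [roll, pitch, yaw] about the fixed x, y, z axes, in that order (R = Rz(yaw) Ry(pitch) Rx(roll)).
In Python, from station import arm gives the robot as it stands.
- The arm moves only by the shell command python3 -m crank 'ROWS' [OPENING] [FORCE]. ROWS is JSON, a list that holds one entry, the list of rows, each a list of 4 numbers: the shift along the tool's x, y, z in units of 25 mm (1.0 is 25 mm), then the turn about the tool's z in units of 5 degrees (1.0 is 5 degrees). A call has 1 to 12 rows; each row is the pose to reach, as a shift and turn from the pose commanded when the call began, along the tool's axes at that moment; what a row does not reach only later rows make up. A row lasts 1/8 s, in which the tool goes at most 62.5 mm and 10.7 degrees, less where a joint would pass 70% of its speed; a pose out of reach is approached as far as the arm can. A call with a gripper value outside its range is refused whole. OPENING is the closure, from 0 (fully open) to 1 (shut), set as the call begins (- or left out, the last holds). The fingers move at their own pace and stop on an object; FORCE is the grip in N (left out, the last holds). Time passes only in rows, so rows that repeat a pose let the fingers close. It gives the time, the measured TCP pose, the force, the opening and the grip force at its end, in the units of the state.
- arm.get_state(): the state, without advancing time (a new reading comes with each control period).
- arm.grab_frame(name): name is "side" or "top" or "wrist"; returns (picture, depth): 384x512x3 uint8, red, green, blue; 384x512 float32, m along the optical axis (not along the pixel's ray), 0 where there is no reading.
- arm.get_calibration(name): a dict with "mtx" (3x3 intrinsics, pixels), "k1" (the pictures are not rectified: a ray, as slopes to the right and down, at radius r is drawn at 1 + k1 r^2 times it, then the intrinsics apply), "R" (3x3) and "t" (3): a world point X has camera coordinates R X + t; the wrist camera has in their place "mount" (4x4, takes a point from camera to tool coordinates, whose origin is the TCP and whose axes are the flange's). Camera axes: x right, y down, z forward; pixel columns grow to the right and rows downward; lengths in m; the calibration is good to about 2 mm. A picture is of the moment at which its call begins: read the wrist's pose just before it. get_calibration takes no time and is no camera call.
- arm.job_done(): hands the job in; it is judged then, once.
Trained networks look in the newest picture that a camera, given by its name, has taken for a name from the list of things; names that differ only in an ending like _2 or _b are one class to them, and where a whole thing is asked for, a point or a joint stands for the part that bears it (a point fixed in the world has none). Each returns a list of dicts, best first, with "score" (0 to 1); they miss things now and then, are a little off and sometimes report something else, mostly with a low value. They report only what shows in the picture. A call takes as long as a camera call. They do not tell look-alikes from the thing itself.
- arm.recognise(thing, camera): "extent" ([left, top, width, height] in pixels, round what is visible of it).
- arm.trace(thing, camera): "mask" (384x512 bool, what is visible of it) and "extent" ([left, top, width, height] in pixels, round what is visible of it).
The state is a dict: "t": time; "q": joint angles; "qd": joint speeds; "joint_efforts": joint torques, N m; "eef_pos": TCP position; "ee_rot": TCP orientation; "force": force on the tool from outside, world axes, zero at the start; "moment": the same for the moment, N m; "width": finger opening in m; "gripper_force": force on a finger pad.
Only numpy, scipy, OpenCV 4.12 (cv2) and the standard library are available. Lean on these libraries where they do the work, as an engineer would, in place of code of your own. Each camera call takes 0.05 s, during which the arm holds its last target. There are 200 camera calls.

### The job

Lock the guard of the bead mill: slide the T-head locking bolt off its peg on the stand, put its head through the slot in the shut guard until the flange sits on the guard, turn it clockwise a quarter turn to its stop, and let go. Keep the guard shut, leave the plain pin hanging on its peg, and do not disturb the beaker, the small bottle or the timer.

Things in the scene. Friction and masses are not known exactly. Their poses are not given: they have to be found in the camera images.
- tbolt: Steel locking bolt, 0.11 kg, with a T-head; hangs by its handle loop, head down, on either of the stand's pegs. Origin: centre of the underside of its flange (disc 34 mm across, z=0 to 4 mm). z: from head to loop, up while it hangs; y: along both the T-head's bar and the loop's width. A neck 14 mm thick joins flange and loop (z=4 to 12 mm).
- bolt_loop (a point): Centre of the bolt's flat closed handle loop, 33 mm above the bolt's origin; axes as the bolt's. The loop is 32 mm wide (y), 10 mm thick (x), 42 mm high (z), with a window 16 mm wide (y) and 25 mm high, whose top edge lies 12 mm above this point. The parallel flat sides at y=+-16 mm are good to grip; the peg runs through the window along x.
- bolt_head (a point): Middle of the T-head, 18 mm below the bolt's origin; axes as the bolt's. The head is a bar 26 mm long (y), 6 mm thick (x), 7.5 mm high, with a narrower tip 3 mm further down. A round shank 12 mm thick, 14 mm long, joins it to the flange.
- plain_pin: Steel pin with the same flange and handle loop as the bolt, but a plain round shank 12 mm thick, 33 mm long, and no T-head. Hangs on the stand's other peg and stays there. Origin and axes as the bolt's.
- stand: Dark sheet-steel stand, fixed: foot 100 x 170 x 8 mm, upright plate 138 mm high at the back. Origin at bench level; x points away from the robot, from the pegs' free ends to the plate, y along the plate to the left. Two level pegs 8 mm thick at z=115 mm, y=+-42 mm. What hangs on one has its origin at z=74 mm, x=-30 to -15 mm, can rise 13 mm, and comes off only along -x.
- peg_left (a point): Free end of the left peg (stand x=-60 mm, y=+42 mm, z=115 mm), a bead 11 mm thick; axes as the stand's. The peg runs 80 mm from here along +x into the upright plate.
- peg_right (a point): Free end of the right peg (stand x=-60 mm, y=-42 mm, z=115 mm), like the left one.
- mill: Bead mill: white wedge-shaped bench machine, 200 x 200 mm, 60 mm high in front and 175 mm behind, fixed. Its top slopes 30 degrees down to its front, which faces the robot or up to 55 degrees to the robot's left; on it lies the guard, a flat aluminium plate with a clear dome and, in front of the dome, the slot. Origin: centre of its underside; x to its back, y to its left, z up.
- slot (a point): Centre of the slot on the guard's upper face, where the flange comes to rest. z: outward normal of the slope; x: up the slope; y: along the slot. Slot 31 mm long, 10.5 mm wide, with a 16 mm square opening in its middle, 10 mm deep, hollow below; there bolt turns only clockwise from above, to a stop at 90 degrees. A ring 49 mm wide, 1.5 mm high surrounds it; a dome 30 mm high begins 47 mm up.
- guard (a joint): Hinge of the guard at the top of the slope, rad: 0 is shut as it lies at the start, growing as it is lifted. Held shut by its own weight (0.35 kg) only.
- beaker: Clear beaker, 73 mm wide, 94 mm high, standing on the bench right of the mill; origin at the centre of its underside. To be left alone.
- small_bottle: Small white bottle with a green cap, 42 mm wide, 78 mm high, behind the gap between mill and stand; origin at the centre of its underside. To be left alone.
- timer: White lab timer, 58 x 58 x 20 mm, lying on the bench in front of the mill; origin at the centre of its underside. To be left alone.
Not all that is in view belongs to the job. Leave any blue or yellow look-alike of the tbolt alone.

How it is judged:
By the outcome, as a careful person would: the job done as asked, in the order asked, and still so for the second after the job is handed in, with the robot touching nothing.
It also fails if it takes over 51 s, if anything falls off the work surface, if the arm or the gripper's body presses on something with over 40 N, if the wrist force passes 120 N, or if a joint passes its speed limit or range.

## Working session

There is one attempt and no reset: what is moved stays moved. The work goes in short steps, Python scripts to look and compute and a shell command to move; the robot and the scene stay as the last step left them, time stands still between calls to the robot, and variables do not carry over. Pictures are saved under pics/ and viewed, at most 10 in all, crops included, and the job is handed in when it is done.

```bash
ls; mkdir -p pics; cat > h.py <<'E'
import numpy as np, cv2
from scipy.spatial.transform import Rotation as Ro
from station import arm
def tool():
    s=arm.get_state(); T=np.eye(4); T[:3,:3]=Ro.from_euler('xyz',s['ee_rot']).as_matrix(); T[:3,3]=s['eef_pos']; return T
def grab(n):
    T=tool(); im,d=arm.grab_frame(n); c=arm.get_calibration(n)
    if 'mount' in c: W=T@np.array(c['mount'])
    else:
        W=np.eye(4); R=np.array(c['R']); W[:3,:3]=R.T; W[:3,3]=-R.T@np.array(c['t'])
    return im,d,W,c
def cloud(d,W,c):
    M=np.array(c['mtx']); v,u=np.mgrid[:384,:512].astype(float)
    D=np.array([c['k1'],0,0,0,0.])
    p=cv2.undistortPoints(np.stack([u.ravel(),v.ravel()],1)[:,None],M,D).reshape(384,512,2)
    P=np.dstack([p*d[...,None],d])
    return P@W[:3,:3].T+W[:3,3]
def proj(X,W,c):
    Wi=np.linalg.inv(W); X=np.atleast_2d(X)@Wi[:3,:3].T+Wi[:3,3]
    return cv2.projectPoints(X,np.zeros(3),np.zeros(3),np.array(c['mtx']),np.array([c['k1'],0,0,0,0.]))[0].reshape(-1,2)
def save(im,n): cv2.imwrite('pics/'+n,cv2.cvtColor(im,cv2.COLOR_RGB2BGR))
E
python3 - <<'E'
from h import *
print(arm.get_state(), arm.hold_point_z)
ims=[]
for n in('side','top'):
    im,d,W,c=grab(n); ims.append(im); P=cloud(d,W,c); np.savez(n+'.npz',im=im,d=d,W=W,P=P)
    print(n,W.round(3).tolist(),c['mtx'],c['k1'])
    for th in('tbolt','plain_pin','stand','mill','beaker','small_bottle','timer','bolt_head','guard'):
        for r in arm.trace(th,n)[:3]:
            m=r['mask']&(d>0); print(th,round(r['score'],2),r['extent'],np.median(P[m],0).round(3) if m.any() else None)
save(np.vstack(ims)[:, :],'a.png')
im,d,W,c=grab('wrist'); save(im,'w.png')
i=cv2.imread('pics/a.png'); cv2.imwrite('pics/a1.png',np.hstack([i[:384],i[384:]])[:, :]) 
E
```

```text
pics
{'t': 0.0, 'q': array([-8.25917892e-01,  3.59398976e-01,  1.10687490e-02, -3.83811083e-04,
       -1.22410947e+00, -2.88074566e-01]), 'qd': array([ 6.08090526e-05, -5.75442937e-04, -1.51514736e-04, -1.65117367e-04,
        5.99645936e-05, -1.74905328e-03]), 'joint_efforts': array([-1.84200426e-04, -5.82722247e+01,  2.93054473e+01,  6.99724987e+00,
        6.84153638e-03, -1.90401124e-04]), 'eef_pos': array([ 0.29748219, -0.605361  ,  0.22561311]), 'ee_rot': array([ 3.13991449e+00, -1.21002736e-04, -2.68491939e+00]), 'force': array([-0.66097709, -0.33110626,  0.32806677]), 'moment': array([ 0.01279946, -0.02094901, -0.00252182]), 'gripper_force': 0.0, 'width': 0.08797225553530905} 0.0188
side [[-0.974, -0.087, 0.211, 0.345], [-0.228, 0.409, -0.884, 0.93], [-0.009, -0.908, -0.418, 0.543], [0.0, 0.0, 0.0, 1.0]] [[384.7521836    0.         257.35761219]
 [  0.         384.7521836  190.84631704]
 [  0.           0.           1.        ]] -0.13223113472503742
tbolt 0.63 [261.8, 228.5, 14.0, 31.8] [0.494 0.161 0.043]
tbolt 0.57 [298.6, 235.2, 13.1, 30.0] [0.413 0.175 0.042]
tbolt 0.51 
[... 1128 characters left out ...]
        1.        ]] -0.18452430565259342
tbolt 0.63 [220.1, 197.7, 12.5, 11.0] [0.498 0.155 0.046]
tbolt 0.43 [214.0, 224.3, 14.3, 8.4] [0.416 0.168 0.044]
tbolt 0.15 [142.5, 187.7, 64.9, 44.4] [0.486 0.311 0.01 ]
plain_pin 0.54 [157.5, 204.3, 9.4, 12.8] [0.469 0.348 0.121]
stand 0.97 [142.2, 188.4, 64.7, 46.6] [0.483 0.312 0.01 ]
mill 0.89 [257.1, 121.0, 87.6, 92.4] [ 0.598 -0.081  0.123]
small_bottle 0.56 [186.1, 147.5, 14.9, 16.3] [0.654 0.246 0.061]
timer 0.68 [255.3, 228.4, 12.5, 18.9] [0.391 0.045 0.016]
bolt_head 0.52 [182.7, 197.2, 13.8, 12.9] [0.49  0.265 0.113]
bolt_head 0.49 [216.1, 222.9, 9.7, 13.3] [0.416 0.168 0.031]
guard 0.63 [258.5, 131.5, 77.3, 79.5] [ 0.593 -0.079  0.119]
```

```bash
python3 - <<'E'
import cv2,numpy as np
i=cv2.imread('pics/a.png'); s=i[120:350,160:340]; t=i[384+100:384+260,120:360]
s=cv2.resize(s,None,fx=2.6,fy=2.6,interpolation=3); t=cv2.resize(t,(330,220),interpolation=3)
o=np.zeros((600,800,3),np.uint8); o[:598,:468]=s; o[:220,470:800]=t
w=cv2.imread('pics/w.png'); o[240:240+248,470:800]=cv2.resize(w,(330,248)); cv2.imwrite('pics/b.png',o)
E
```

```text
(no output)
```

View pics/b.png

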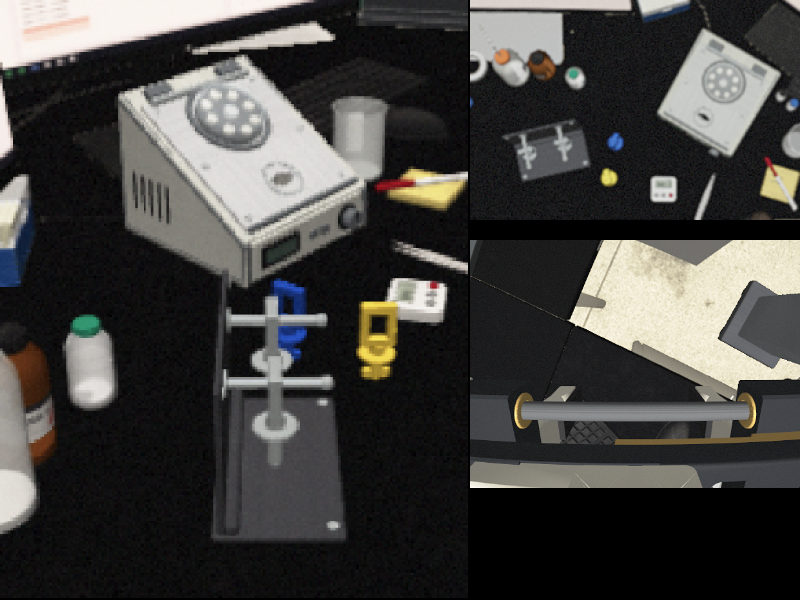

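The pin nearer the side camera, on the left peg at about (270,430), has a plain shank, so the tbolt is on the right peg at about (275,345). The blue and yellow look-alikes are on the bench. Next I'll measure the mill plane, the slot and the stand.

```bash
python3 - <<'E'
from h import *
for n in('side','top'):
    z=np.load(n+'.npz'); P=z['P']; im=z['im']
    X=P.reshape(-1,3)
    # mill slope
    g=(X[:,0]>.42)&(X[:,0]<.75)&(X[:,1]>-.25)&(X[:,1]<.08)&(X[:,2]>.07)&(X[:,2]<.17)
    Q=X[g]; best=0
    rng=np.random.default_rng(0)
    for _ in range(500):
        a=Q[rng.choice(len(Q),3,0)]; nn=np.cross(a[1]-a[0],a[2]-a[0]); 
        if np.linalg.norm(nn)<1e-6: continue
        nn/=np.linalg.norm(nn); nn*=np.sign(nn[2]); 
        if not .8<nn[2]<.93: continue
        k=abs((Q-a[0])@nn)<.003
        if k.sum()>best: best=k.sum();K=k
    A=Q[K]; c=A.mean(0); nn=np.linalg.svd(A-c)[2][2]; nn*=np.sign(nn[2])
    print(n,best,len(Q),'n',nn.round(3),'tilt',np.degrees(np.arccos(nn[2])).round(1),'mill yaw',np.degrees(np.arctan2(-nn[1],-nn[0])).round(1),'c',c.round(3), 'd',(nn@c).round(4))
    # minAreaRect of plane inliers horizontally
    r=cv2.minAreaRect((A[:,:2]*1000).astype(np.float32)); print(r)
    # stand: peg-level points & plate
    g=(X[:,0]>.38)&(X[:,0]<.62)&(X[:,1]>.22)&(X[:,1]<.42)
    S=X[g]; 
    for lo,hi in((.004,.02),(.105,.122),(.125,.15)):
        s=S[(S[:,2]>lo)&(S[:,2]<hi)]; 
        if len(s)>5: print(lo,len(s),cv2.minAreaRect((s[:,:2]*1000).astype(np.float32)))
# side slot guess: pixel in side crop (282,178)/2.6
z=np.load('side.npz');print('slot side',z['P'][120+68-2:120+68+3,160+108-1:160+108+2].reshape(-1,3).round(3)[::3])
z=np.load('top.npz');u=int(120+(702-470)/330*240);v=int(100+114/220*160);print(u,v,z['P'][v,u-1:u+2].round(3))
E
```

```text
side 1950 3751 n [-0.419  0.26   0.87 ] tilt 29.5 mill yaw -31.8 c [ 0.585 -0.063  0.111] d -0.1647
((594.2818603515625, -79.31704711914062), (201.0810089111328, 184.82931518554688), 58.239952087402344)
0.004 2188 ((474.1420593261719, 313.2229309082031), (187.36550903320312, 137.4113311767578), 85.74383544921875)
0.105 451 ((473.4463806152344, 327.1554870605469), (82.87239074707031, 144.14862060546875), 10.843521118164062)
0.125 290 ((496.3028259277344, 318.5236511230469), (47.35237503051758, 170.4306182861328), 12.716306686401367)
top 1775 3870 n [-0.431  0.259  0.864] tilt 30.2 mill yaw -31.1 c [ 0.592 -0.078  0.115] d -0.176
((599.3429565429688, -81.93121337890625), (198.98687744140625, 181.357421875), 58.568790435791016)
0.004 1081 ((501.1356201171875, 320.07489013671875), (237.2442626953125, 199.59051513671875), 0.005125919356942177)
0.105 184 ((481.1909484863281, 307.9639892578125), (80.62915802001953, 159.0733184814453), 12.392526626586914)
0.125 171 ((499.6102600097656, 314.2269287109375), (48.60016632080078, 165.539794921875), 12.432642936706543)
slot side [[ 0.553 -0.06   0.093]
 [ 0.554 -0.061  0.089]
 [ 0.578 -0.176  0.033]
 [ 0.578 -0.176  0.03 ]
 [ 0.578 -0.178  0.025]]
288 182 [[ 0.576 -0.051 -0.001]
 [ 0.577 -0.055 -0.006]
 [ 0.577 -0.058 -0.007]]
```

```bash
cat >> h.py <<'E'
def plan(p,yaw=None):
    "shift units from the present pose to TCP p, turn units to yaw(deg, mod 180)"
    T=tool(); s=T[:3,:3].T@(np.array(p)-T[:3,3])/.025
    y=np.degrees(np.arctan2(T[1,0],T[0,0])); 
    tu=0 if yaw is None else ((-(yaw-y)+90)%180-90)/5
    print('units',s.round(2),'turn',round(tu,2),'tcp',T[:3,3].round(4),'yaw',round(y,1))
E
python3 - <<'E'
from h import *
c=arm.get_calibration('wrist'); print(np.round(c['mount'],3).tolist(),c['mtx'],c['k1'])
plan([.45,.27,.27],12.5)
E
```

```text
[[0.001, -0.967, -0.256, 0.068], [1.0, 0.002, -0.001, -0.0], [0.002, -0.256, 0.967, -0.159], [0.0, 0.0, 0.0, 1.0]] [[322.0870826    0.         255.97512805]
 [  0.         322.0870826  194.01355133]
 [  0.           0.           1.        ]] -0.09150775623618773
units [-20.92  28.75  -1.74] turn 2.73 tcp [ 0.2977 -0.6058  0.2266] yaw -153.8
```

```bash
python3 -m crank '[[[0,0,-2,0],[-20.9,28.75,-2,2.7],[-20.9,28.75,-2,2.7],[-20.9,28.75,-2,2.7],[-20.9,28.75,-2,2.7],[-20.9,28.75,-2,2.7],[-20.9,28.75,-2,2.7],[-20.9,28.75,-2,2.7],[-20.9,28.75,-2,2.7],[-20.9,28.75,-2,2.7],[-20.9,28.75,-2,2.7],[-20.9,28.75,-2,2.7]]]' 0 20
```

```text
t: 2.55
eef_pos: [0.4151, 0.0738, 0.2772]
ee_rot: [3.141, 0.002, -2.92]
force: [1.3, 0.5, 1.6]
width: 0.0876
gripper_force: 0.0
```

```bash
python3 -m crank '[[[0,0,0,0],[0,0,0,0]]]'; python3 - <<'E'
from h import *
plan([.45,.27,.27],12.5); print(arm.get_state()['q'].round(2))
E
```

```text
t: 2.8
eef_pos: [0.415, 0.0718, 0.2765]
ee_rot: [-3.141, -0.0, -2.919]
force: [0.8, -1.0, 0.1]
width: 0.0878
gripper_force: 0.0
units [-3.12  7.42  0.26] turn 0.05 tcp [0.415  0.0718 0.2765] yaw -167.2
[ 0.64 -0.11 -0.42 -0.   -1.26 -1.99]
```

```bash
python3 -m crank '[[[-3.1,7.4,0.2,0],[-3.1,7.4,0.2,0],[-3.1,7.4,0.2,0],[-3.1,7.4,0.2,0],[-3.1,7.4,0.2,0],[-3.1,7.4,0.2,0]]]'; python3 - <<'E'
from h import *
im,d,W,c=grab('wrist'); P=cloud(d,W,c); np.savez('wr.npz',im=im,d=d,W=W,P=P); save(im,'w2.png'); print(W.round(3).tolist())
for th in('tbolt','plain_pin','stand','bolt_loop'):
    for r in arm.trace(th,'wrist')[:3]:
        m=r['mask']&(d>0); print(th,round(r['score'],2),np.round(r['extent']),np.median(P[m],0).round(3) if m.any() else None)
E
```

```text
t: 3.55
eef_pos: [0.4504, 0.2674, 0.2718]
ee_rot: [3.142, 0.0, -2.922]
force: [-0.8, -0.1, 0.6]
width: 0.0879
gripper_force: 0.0
[[-0.219, 0.943, 0.251, 0.384], [0.976, 0.212, 0.055, 0.253], [-0.001, 0.257, -0.967, 0.43], [0.0, 0.0, 0.0, 1.0]]
tbolt 0.86 [143. 171.  33.  36.] [0.499 0.159 0.047]
tbolt 0.66 [236. 196.  35.  31.] [0.489 0.272 0.112]
plain_pin 0.85 [311. 190.  38.  36.] [0.469 0.349 0.115]
stand 0.62 [212. 152. 139. 104.] [0.484 0.311 0.01 ]
bolt_loop 0.65 [171. 108.  27.  32.] [0.416 0.174 0.047]
bolt_loop 0.63 [143. 172.  35.  32.] [0.498 0.159 0.046]
bolt_loop 0.61 [234. 195.  35.  30.] [0.489 0.271 0.115]
```

View pics/w2.png

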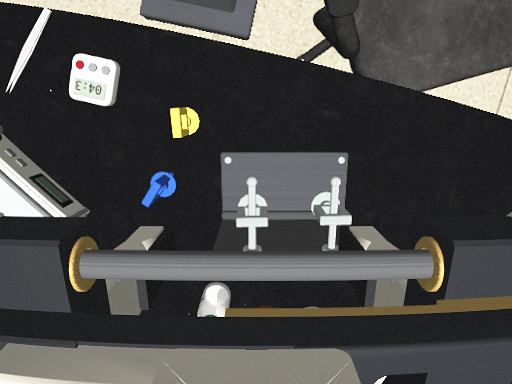

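The two hung items are at (252,208) and (335,210), with pegs pointing towards the robot. I'll take a closer crop to check which one has the T-head.

```bash
python3 - <<'E'
from h import *
a=np.load('side.npz')['im'][215:315,235:305]; b=np.load('wr.npz')['im'][145:255,205:365]
a=cv2.resize(a,None,fx=4,fy=4,interpolation=3); b=cv2.resize(b,None,fx=3,fy=3,interpolation=3)
o=np.zeros((410,780,3),np.uint8); o[:400,:280]=a; o[:330,290:770]=b; save(o,'c.png')
P=np.load('wr.npz')['P'];X=P.reshape(-1,3)
e=np.radians(12.5); ex=np.array([np.cos(e),np.sin(e)]); ey=np.array([-ex[1],ex[0]])
for n in('side','top','wr'):
  X=np.load(n+'.npz')['P'].reshape(-1,3)
  for yc,nm in((.277,'R'),(.355,'L')):
    k=(np.hypot(X[:,0]-.478,X[:,1]-yc)<.05)&(X[:,2]>.1)&(X[:,2]<.135)
    S=X[k]; f=S[S[:,2]>.122]; s=f[:,:2]@np.c_[ex,ey]
    print(n,nm,len(f),'top loop x',np.percentile(s[:,0],[5,50,95]).round(4),'y',np.percentile(s[:,1],[3,50,97]).round(4),f[:,2].max().round(3), 'peg pts', S[(S[:,2]<.122)&(S[:,2]>.11)].mean(0).round(3))
E
```

```text
side R 61 top loop x [0.5328 0.5369 0.5715] y [0.1465 0.1627 0.1769] 0.13 peg pts [0.484 0.276 0.117]
side L 92 top loop x [0.5298 0.5354 0.5721] y [0.2288 0.2486 0.2785] 0.135 peg pts [0.468 0.357 0.117]
top R 46 top loop x [0.5125 0.5399 0.5752] y [0.1426 0.1572 0.1756] 0.135 peg pts [0.493 0.272 0.117]
top L 69 top loop x [0.5324 0.5714 0.5776] y [0.2126 0.2411 0.2767] 0.135 peg pts [0.476 0.354 0.116]
wr R 329 top loop x [0.5343 0.5378 0.5424] y [0.1435 0.1584 0.1733] 0.13 peg pts [0.489 0.272 0.118]
wr L 364 top loop x [0.5316 0.5357 0.5411] y [0.2271 0.242  0.2573] 0.131 peg pts [0.473 0.35  0.118]
```

View pics/c.png

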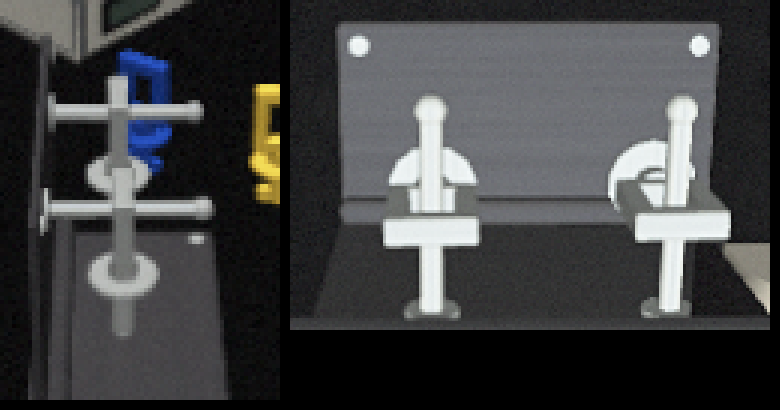

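Right item is the bolt: the near one's shank is uniform and about 32 mm long, so that is the pin. I'll descend onto the bolt's loop with the fingers part closed, to clear the pin.

```bash
python3 -m crank '[[[-1.6,-0.2,2,0],[-1.6,-0.2,4,0],[-1.6,-0.2,4,0],[-1.6,-0.2,6,0],[-1.6,-0.2,7.2,0],[-1.6,-0.2,7.2,0],[-1.6,-0.2,7.2,0]]]' 0.43 20; python3 - <<'E'
from h import *
plan([.4908,.2710,.091],12.5)
E
```

```text
t: 4.68
eef_pos: [0.4916, 0.2742, 0.0943]
ee_rot: [3.14, 0.003, -2.92]
force: [0.5, 0.9, 0.4]
width: 0.0498
gripper_force: 0.0
units [ 0.06 -0.12  0.13] turn 0.04 tcp [0.4916 0.2742 0.0943] yaw -167.3
```

```bash
python3 -m crank '[[[0,-0.1,0,0],[0,-0.1,0,0]]]'; python3 -m crank '[[[0,0,0,0],[0,0,0,0],[0,0,0,0],[0,0,0,0]]]' 1 20; python3 - <<'E'
from h import *
im,d,W,c=grab('wrist'); save(im[120:330,120:390],'w3.png')
E
```

```text
t: 4.92
eef_pos: [0.4914, 0.2708, 0.0929]
ee_rot: [3.14, 0.002, -2.92]
force: [0.8, 1.1, -0.3]
width: 0.0501
gripper_force: 0.0
t: 5.42
eef_pos: [0.491, 0.2706, 0.0917]
ee_rot: [-3.142, 0.0, -2.92]
force: [-0.0, 0.2, 2.2]
width: 0.0321
gripper_force: 20.0
```

View pics/w3.png

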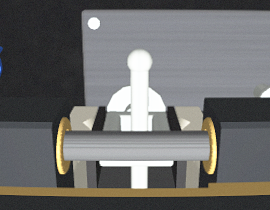

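```bash
python3 -m crank '[[[0,0,-0.25,0],[0,0,-0.25,0],[0.5,0,-0.25,0],[1,0,-0.25,0],[1.5,0,-0.25,0],[2,0,-0.25,0],[2.5,0,-0.25,0],[3,0,-0.25,0],[3,0,-1,0],[3,0,-3,0],[3,0,-5,0],[3,0,-5,0]]]'; python3 - <<'E'
from h import *
for n in('side','wrist'):
    im,d,W,c=grab(n)
    p=proj(tool()[:3,3],W,c)[0].astype(int); print(p)
    if n=='side': a=im[max(p[1]-50,0):p[1]+50,p[0]-50:p[0]+50]
    else: b=im
# pick slot estimates
o=np.zeros((400,800,3),np.uint8); o[:400,:400]=cv2.resize(a,(400,400),interpolation=3); o[:300,400:]=cv2.resize(b,(400,300)); save(o,'d.png')
s=arm.get_state(); print(s['eef_pos'],s['force'],s['width'])
E
```

```text
t: 6.98
eef_pos: [0.419, 0.2558, 0.2207]
ee_rot: [3.137, 0.007, -2.92]
force: [-0.5, 0.0, -0.6]
width: 0.0317
gripper_force: 20.0
[301 197]
[255 237]
[0.41722902 0.25410059 0.21668393] [-0.97521542 -0.52423022 -2.19280031] 0.031524103049722814
```

View pics/d.png

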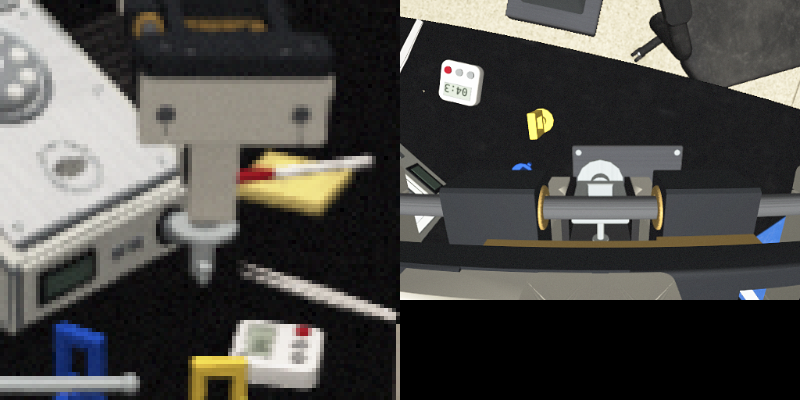

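```bash
python3 - <<'E'
from h import *
for n,uv,nn,dd in(('side',(268.5,188.3),[-.425,.26,.867],None),('top',(288.7,182.9),[-.425,.26,.867],None)):
    z=np.load(n+'.npz'); W=z['W']; c=arm.get_calibration(n); nn=np.array(nn)/np.linalg.norm(nn)
    X=z['P'].reshape(-1,3); cc=np.array([.59,-.075,.114])
    k=(np.linalg.norm(X-cc,axis=1)<.12)&(abs((X-cc)@nn)<.012); d0=np.median(X[k]@nn)
    p=cv2.undistortPoints(np.array([[uv]]),np.array(c['mtx']),np.array([c['k1'],0,0,0,0.])).ravel()
    r=W[:3,:3]@np.array([*p,1]); t=(d0-W[:3,3]@nn)/(r@nn); print(n,d0,W[:3,3]+t*r)
plan([.49,-.02,.25],-31.3)
print(arm.get_state()['q'].round(2))
E
```

```text
side -0.16879344217809367 [ 0.54736678 -0.05267716  0.08943571]
top -0.17215875329957842 [ 0.55680973 -0.05076643  0.08961022]
units [ -0.44 -11.33  -1.35] turn 8.79 tcp [0.4172 0.2541 0.2167] yaw -167.3
[ 0.95  0.05 -0.4  -0.   -1.11 -2.3 ]
```

The bolt is held square, with the T-head seen edge-on below the flange. I'll go to the mill, flipped by a half turn so the wrist has range for the clockwise turn, and look at the slot from close by.

```bash
python3 -m crank '[[[-0.1,-1.5,0,-2.1],[-0.2,-3,0,-4.2],[-0.3,-4.5,0,-6.3],[-0.4,-6,0,-8.4],[-0.5,-7.5,0,-10.5],[-0.6,-9,0,-12.6],[-0.7,-10.4,0,-14.7],[-0.8,-11.4,0,-16.8],[-0.8,-11.4,0,-18.9],[-0.8,-11.4,0,-21],[-0.8,-11.4,0,-23.1],[-0.8,-11.4,0,-25.2]]]' 1 30; python3 -m crank '[[[0,0,0,-2],[0,0,0,-2],[0,0,0,-2]]]'; python3 - <<'E'
from h import *
print(arm.get_state()['q'].round(2)); plan([.50,-.02,.22],-31.3)
im,d,W,c=grab('wrist'); P=cloud(d,W,c); np.savez('ws.npz',im=im,d=d,W=W,P=P,T=tool()); save(im,'w5.png')
for th in('mill','guard','slot','tbolt'):
    try:
        for r in arm.trace(th,'wrist')[:2]: print(th,round(r['score'],2),np.round(r['extent']))
    except Exception as e: print(th,e)
E
```

```text
t: 8.57
eef_pos: [0.4987, -0.0197, 0.2147]
ee_rot: [3.139, 0.002, -0.716]
force: [-0.1, 0.2, -0.9]
width: 0.0313
gripper_force: 30.0
t: 8.95
eef_pos: [0.4993, -0.0196, 0.2157]
ee_rot: [3.14, 0.001, -0.551]
force: [-0.0, 0.2, -1.1]
width: 0.0317
gripper_force: 30.0
[ 0.35  0.08 -0.38 -0.   -1.11  0.67]
units [ 0.03 -0.   -0.17] turn -0.05 tcp [ 0.4993 -0.0196  0.2157] yaw -31.5
mill 0.87 [119.   1. 279. 174.]
guard 0.69 [129.   0. 260. 164.]
slot 0.7 [118.   0. 282. 164.]
tbolt 0.6 [219. 205.  76.  82.]
```

View pics/w5.png

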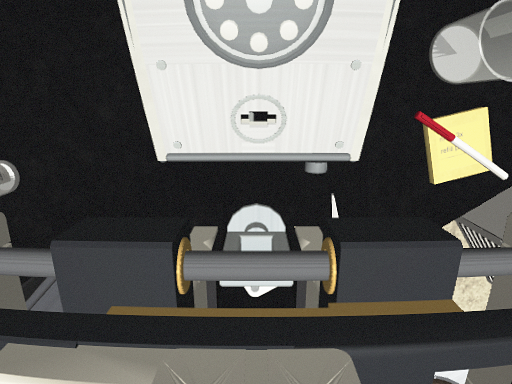

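The slot shows at about (259,117), aligned with the image rows, and the bolt's flange is at about (257,225). I'll calculate both exactly from this frame.

```bash
cat > slot.py <<'E'
from h import *
def locate(im,d,W,c,P,guess,rad=26):
    v,u=np.mgrid[:384,:512]
    r=np.hypot(u-guess[0],v-guess[1]); X=P[(r>rad+8)&(r<rad+34)&(d>0)&(im.min(2)>120)]
    n=None
    for _ in range(4):
        cc=X.mean(0); n=np.linalg.svd(X-cc,full_matrices=False)[2][2]; n*=np.sign(n[2]); e=(X-cc)@n; X=X[abs(e)<max(.002,1.5*np.median(abs(e)))]
    def on(uv):
        p=cv2.undistortPoints(np.array([[uv]],float),np.array(c['mtx']),np.array([c['k1'],0,0,0,0.])).ravel()
        q=W[:3,:3]@np.array([*p,1]); t=((cc-W[:3,3])@n)/(q@n); return W[:3,3]+t*q
    g=cv2.cvtColor(im,cv2.COLOR_RGB2GRAY); m=((g<110)&(r<rad*.75)).astype(np.uint8)
    ys,xs=np.nonzero(m); bx=[xs.min(),xs.max(),ys.min(),ys.max()]; uv=((bx[0]+bx[1])/2,(bx[2]+bx[3])/2)
    print('dark',m.sum(),bx,'uv',uv,'centroid',xs.mean().round(1),ys.mean().round(1))
    a,b=on((bx[0],uv[1])),on((bx[1],uv[1]))
    print('n',n.round(3),'tilt',np.degrees(np.arccos(n[2])).round(1),'yaw',np.degrees(np.arctan2(-n[1],-n[0])).round(1),'slotlen',np.linalg.norm(b-a).round(4),'slot yaw',(np.degrees(np.arctan2(*(a-b)[[1,0]]))-90).round(1))
    S=on(uv); print('S',S.round(4)); return S,n
E
python3 - <<'E'
from slot import *
z=np.load('ws.npz'); c=arm.get_calibration('wrist'); im,d,W,P,T=[z[k] for k in('im','d','W','P','T')]
locate(im,d,W,c,P,(259,117))
g=cv2.cvtColor(im,cv2.COLOR_RGB2GRAY); print(g[104:132:2,238:281:3])
Q=(P-T[:3,3])@T[:3,:3]
k=np.zeros(d.shape,bool); k[200:232,215:300]=1
k&=(d>0)&(abs(Q[...,2]-.014)<.02)&(abs(Q[...,1])<.03)
q=Q[k]; print(len(q),'tool coords flange x',np.percentile(q[:,0],[1,50,99]).round(4),'y',np.percentile(q[:,1],[1,50,99]).round(4),'z',np.percentile(q[:,2],[5,50,95]).round(4))
E
```

```text
dark 185 [np.int64(241), np.int64(275), np.int64(112), np.int64(120)] uv (np.float64(258.0), np.float64(116.0)) centroid 259.7 116.1
n [-0.428  0.262  0.865] tilt 30.1 yaw -31.5 slotlen 0.0292 slot yaw -31.5
S [ 0.5532 -0.0543  0.0908]
[[206 201 236 236 236 239 237 229 237 236 236 237 227 205 222]
 [202 235 238 236 235 239 236 232 237 237 236 236 239 203 205]
 [212 234 238 237 237 238 237 232 237 234 237 236 238 234 208]
 [234 232 237 237 244 249 248 241 246 246 240 235 238 235 212]
 [236 239 241 241 140  26  20  14  10  20 223 239 238 234 224]
 [233 147 141 136 177 128  27  21  16  19 121 140 135 239 239]
 [234  34  21  13 178 125  14  23  23  24  25  23  13 234 237]
 [235  66  70  65 180 124  26  22  20  31  69  64  59 232 236]
 [235 198 223 225 176 124  42  43  44  44 232 226 227 238 236]
 [235 205 218 220 227 227 230 231 232 232 223 219 222 236 237]
 [236 224 223 222 224 223 221 223 223 224 211 223 223 236 227]
 [236 238 239 238 221 221 221 222 222 223 231 238 238 235 215]
 [218 239 238 239 239 239 240 242 239 240 239 239 237 235 206]
 [207 239 239 239 240 238 238 238 238 237 237 236 237 226 205]]
1322 tool coords flange x [0.0028 0.0091 0.0173] y [-0.0183 -0.0004  0.0179] z [-0.0005  0.0135  0.015 ]
```

```bash
python3 - <<'E'
from h import *
plan([.5516,-.0533,.1400],-31.5)
E
```

```text
units [2.47 0.07 3.06] turn 0.02 tcp [ 0.4998 -0.0196  0.2165] yaw -31.4
```

```bash
python3 -m crank '[[[1,0.05,0,0],[2,0.05,0,0],[2.45,0.05,1.2,0],[2.45,0.05,2.4,0],[2.45,0.05,3,0],[2.45,0.05,3,0],[2.45,0.05,3,0],[2.45,0.05,3,0]]]'; python3 - <<'E'
from h import *
plan([.5516,-.0533,.1400],-31.5)
im,d,W,c=grab('wrist'); save(cv2.resize(im[100:320,150:370],None,fx=2.5,fy=2.5,interpolation=3),'w6.png'); print(arm.get_state()['force'])
im,d,W,c=grab('side'); save(im,'s6.png')
E
```

```text
t: 10.2
eef_pos: [0.5522, -0.0523, 0.1428]
ee_rot: [-3.14, -0.002, -0.547]
force: [-0.8, 1.3, -1.1]
width: 0.0317
gripper_force: 30.0
units [0.   0.05 0.11] turn 0.04 tcp [ 0.5522 -0.0523  0.1428] yaw -31.3
[-0.11560798 -0.18933496 -1.15431876]
```

View pics/w6.png

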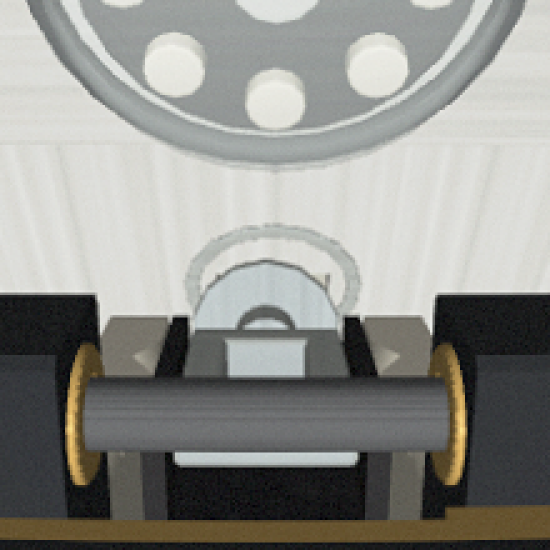

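```bash
python3 -m crank '[[[0,0.06,0.1,0],[0,0.06,0.2,0],[0,0.06,0.3,0],[0,0.06,0.4,0],[0,0.06,0.5,0],[0,0.06,0.5,0],[0,0.06,0.5,0]]]' 1 10; python3 - <<'E'
from h import *
plan([.5516,-.0533,.1274],-31.5); s=arm.get_state(); print(s['force'],s['moment'])
E
```

```text
t: 11.18
eef_pos: [0.5505, -0.0538, 0.1289]
ee_rot: [3.141, 0.0, -0.547]
force: [-1.0, 0.4, -2.3]
width: 0.0319
gripper_force: 10.0
units [ 0.03 -0.04  0.06] turn 0.03 tcp [ 0.5505 -0.0538  0.1289] yaw -31.3
[-0.9887765   0.4165384  -2.32441712] [ 0.06780754  0.4113775  -0.01660164]
```

```bash
python3 -m crank '[[[0,0,0.08,0],[0,0,0.08,0],[0,0,0.08,0]]]' 1 6; python3 -m crank '[[[-0.14,0,0.01,0],[-0.28,0,0.03,0],[-0.43,0,0.05,0],[-0.57,0,0.08,0],[-0.7,0,0.12,0],[-0.84,0,0.16,0],[-0.97,0,0.21,0],[-1.1,0,0.27,0],[-1.23,0,0.33,0],[-1.23,0,0.33,0]]]'; python3 - <<'E'
from h import *
plan([.5516,-.0533,.1274],-31.5); s=arm.get_state(); print(s['force'],s['moment'])
im,d,W,c=grab('wrist'); a=cv2.resize(im[100:320,150:370],None,fx=2,fy=2,interpolation=3)
im,d,W,c=grab('side'); p=proj(tool()[:3,3],W,c)[0].astype(int)
b=cv2.resize(im[p[1]-40:p[1]+40,p[0]-35:p[0]+35],(350,400),interpolation=3)
o=np.zeros((440,800,3),np.uint8); o[:,:440]=a; o[:400,445:795]=b; save(o,'w7.png')
E
```

```text
t: 11.55
eef_pos: [0.5506, -0.0538, 0.127]
ee_rot: [3.141, 0.0, -0.547]
force: [-1.2, 0.9, -1.4]
width: 0.0322
gripper_force: 6.0
t: 12.8
eef_pos: [0.5239, -0.0375, 0.1186]
ee_rot: [3.142, 0.001, -0.547]
force: [-1.1, 1.3, 1.1]
width: 0.0319
gripper_force: 6.0
units [ 1.27 -0.04 -0.35] turn 0.04 tcp [ 0.5239 -0.0375  0.1186] yaw -31.3
[-1.0978669   1.33721669  1.09493737] [0.58995902 0.27600573 0.05799442]
```

View pics/w7.png

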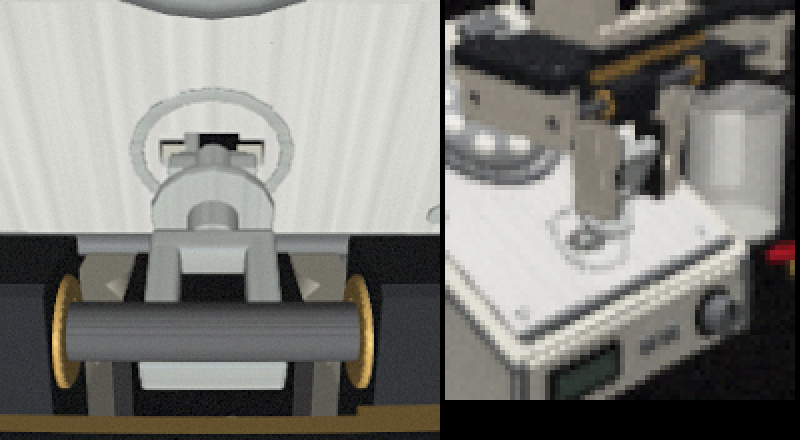

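The bolt is tilted square to the slope, its head is in the slot mouth and it is centred sideways. Now I'll push it in along the slope normal.

```bash
python3 -m crank '[[[0.1,0,0.09,0],[0.17,0,0.2,0],[0.24,0,0.3,0],[0.31,0,0.4,0],[0.38,0,0.5,0],[0.45,0,0.58,0],[0.5,0,0.66,0],[0.54,0,0.72,0],[0.54,0,0.72,0],[0.54,0,0.72,0]]]' 1 8; python3 - <<'E'
from h import *
plan([.5356,-.0435,.1020],-31.5); s=arm.get_state(); print(s['force'],s['moment'])
im,d,W,c=grab('wrist'); a=cv2.resize(im[100:320,150:370],None,fx=2,fy=2,interpolation=3); save(a,'w8.png')
E
```

```text
t: 14.15
eef_pos: [0.5364, -0.0449, 0.1018]
ee_rot: [-3.141, -0.001, -0.546]
force: [-2.9, 1.5, 10.7]
width: 0.0335
gripper_force: 8.0
units [-0.06 -0.03 -0.01] turn 0.04 tcp [ 0.5364 -0.0449  0.1018] yaw -31.3
[-2.93201224  1.49933557 10.74352643] [0.5119314  1.19106719 0.04760819]
```

View pics/w8.png

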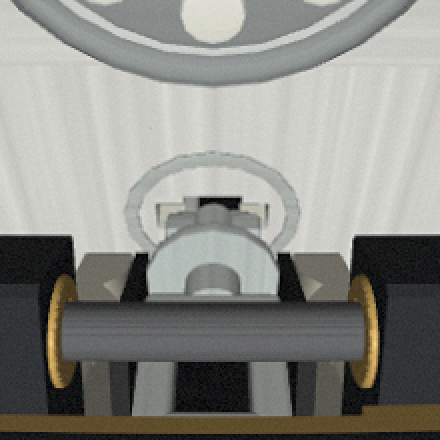

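The head has stayed at the mouth and the grip slid down the loop. I'll measure the flange plane to see how the bolt now stands.

```bash
cat > fl.py <<'E'
from h import *
S=np.array([.5511,-.0530,.0894]); n=np.array([-.4263,.2612,.866]); u=np.array([.738,-.4525,.5]); y=np.cross(n,u)
def flange(save_=None,win=(200,250,215,300)):
    im,d,W,c=grab('wrist'); P=cloud(d,W,c); Q=(P-S)@np.c_[u,y,n]
    a,b,e,f=win; k=np.zeros(d.shape,bool); k[a:b,e:f]=1
    k&=(d>0)&(np.hypot(Q[...,0]+.01,Q[...,1])<.035)&(Q[...,2]>.003)&(Q[...,2]<.035); q=Q[k]
    best=0; r=np.random.default_rng(0)
    for _ in range(400):
        t=q[r.choice(len(q),3,0)]; m=np.cross(t[1]-t[0],t[2]-t[0]); l=np.linalg.norm(m)
        if l<1e-6 or abs(m[2])/l<.7: continue
        m=m/l*np.sign(m[2]); z=abs((q-t[0])@m)<.0008
        if z.sum()>best: best=z.sum(); K=z; M=m
    A=q[K]; cc=A.mean(0); M=np.linalg.svd(A-cc,full_matrices=False)[2][2]; M*=np.sign(M[2])
    print(len(q),best,'flange normal in slot frame',M.round(3),'x',np.percentile(A[:,0],[1,50,99]).round(4),'y',np.percentile(A[:,1],[1,50,99]).round(4),'n',np.percentile(A[:,2],[2,50,98]).round(4))
    return im,d,W,c,P,Q
E
python3 - <<'E'
from fl import *
im,d,W,c,P,Q=flange()
for v in range(190,244,3): print(v,(Q[v,[236,244,256]]*1000).round(0).tolist(), im[v,[236,244,256],0])
E
```

```text
2687 1295 flange normal in slot frame [ 0.164 -0.002  0.986] x [-0.0029  0.0074  0.0165] y [-0.0168 -0.0006  0.0163] n [0.0205 0.0223 0.0242]
190 [[13.0, 10.0, -0.0], [14.0, 6.0, 0.0], [13.0, -0.0, -0.0]] [211 203 201]
193 [[11.0, 10.0, -0.0], [11.0, 6.0, 0.0], [11.0, -0.0, -1.0]] [212 207 197]
196 [[9.0, 11.0, -0.0], [9.0, 6.0, -0.0], [9.0, -0.0, -0.0]] [212 204 202]
199 [[7.0, 11.0, -0.0], [-10.0, 7.0, -16.0], [-62.0, -0.0, -67.0]] [205 141  19]
202 [[-6.0, 12.0, -10.0], [-9.0, 7.0, -13.0], [-1.0, -0.0, -5.0]] [166 143 108]
205 [[-6.0, 12.0, -8.0], [-10.0, 7.0, -12.0], [2.0, -0.0, -0.0]] [190 141 130]
208 [[-2.0, 11.0, -1.0], [-1.0, 6.0, -0.0], [4.0, -0.0, 4.0]] [121 122 129]
211 [[0.0, 11.0, 3.0], [-0.0, 6.0, 2.0], [17.0, -0.0, 18.0]] [138 134 122]
214 [[-1.0, 11.0, 4.0], [15.0, 6.0, 18.0], [17.0, -0.0, 20.0]] [168 126 147]
217 [[13.0, 10.0, 19.0], [15.0, 6.0, 20.0], [16.0, -0.0, 21.0]] [119 164 184]
220 [[13.0, 9.0, 21.0], [14.0, 6.0, 21.0], [14.0, -0.0, 22.0]] [144 181 182]
223 [[13.0, 9.0, 22.0], [12.0, 6.0, 22.0], [12.0, -0.0, 21.0]] [178 181 179]
226 [[9.0, 10.0, 21.0], [10.0, 6.0, 21.0], [11.0, -0.0, 22.0]] [177 182 179]
229 [[9.0, 10.0, 22.0], [8.0, 6.0, 22.0], [9.0, -0.0, 23.0]] [178 182 180]
232 [[6.0, 10.0, 22.0], [6.0, 6.0, 22.0], [8.0, -0.0, 23.0]] [181 181 127]
235 [[4.0, 10.0, 23.0], [4.0, 6.0, 22.0], [8.0, -0.0, 26.0]] [180 176 128]
238 [[2.0, 10.0, 23.0], [5.0, 6.0, 25.0], [9.0, -0.0, 28.0]] [177  99 128]
241 [[1.0, 10.0, 24.0], [5.0, 6.0, 27.0], [9.0, -0.0, 30.0]] [182 102 124]
```

```bash
python3 -m crank '[[[-0.04,0,-0.04,0],[-0.09,0,0,0],[-0.14,0,0.03,0],[-0.18,0,0.05,0],[-0.18,0,0.05,0]]]' 1 6; python3 - <<'E'
from fl import *
flange(); s=arm.get_state(); print(s['force'],s['eef_pos'],((s['eef_pos']+[0,0,.0188]-S)@np.c_[u,y,n]).round(4))
E
```

```text
t: 14.88
eef_pos: [0.5319, -0.0424, 0.0996]
ee_rot: [3.141, 0.0, -0.547]
force: [-0.7, 0.8, 5.2]
width: 0.0336
gripper_force: 6.0
2881 1233 flange normal in slot frame [-0.064 -0.006  0.998] x [-0.0116  0.0015  0.0111] y [-0.0183 -0.0004  0.0163] n [0.0242 0.0253 0.0263]
[-0.89278183  2.61558873  4.97750213] [ 0.5318886  -0.04239241  0.09954355] [-0.0045 -0.001   0.036 ]
```

Tilt is now right, within 4°. I'll firm the grip, shift 5 mm uphill to centre the head, then push 12 mm along the normal.

```bash
python3 -m crank '[[[0,0,0,0],[0.09,0.01,-0.06,0],[0.17,0.02,-0.1,0],[0.17,0.02,-0.1,0],[0.23,0.02,0,0],[0.29,0.02,0.1,0],[0.35,0.02,0.2,0],[0.41,0.02,0.31,0],[0.41,0.02,0.31,0]]]' 1 20; python3 - <<'E'
from fl import *
flange(); s=arm.get_state(); print(s['force'],s['eef_pos'],((s['eef_pos']+[0,0,.0188]-S)@np.c_[u,y,n]).round(4))
E
```

```text
t: 16.05
eef_pos: [0.5405, -0.0483, 0.0915]
ee_rot: [3.141, 0.0, -0.547]
force: [0.2, 0.1, -1.1]
width: 0.033
gripper_force: 20.0
2373 1247 flange normal in slot frame [-0.019 -0.     1.   ] x [-0.0066  0.0064  0.0161] y [-0.0183 -0.001   0.0152] n [0.0119 0.0127 0.0134]
[-0.49078292 -0.19479635 -0.42705386] [ 0.5405636  -0.04826639  0.09164816] [ 0.0006 -0.0015  0.024 ]
```

```bash
python3 -m crank '[[[0,0,0,0],[0,0,0,0],[-0.1,0,-0.25,0],[-0.25,0,-0.5,0],[-0.25,0,-0.5,0]]]' 0.5 8; python3 - <<'E'
from fl import *
im,*_=flange(win=(190,250,215,300)); s=arm.get_state(); print(s['force'],s['eef_pos'],((s['eef_pos']+[0,0,.0188]-S)@np.c_[u,y,n]).round(4))
save(cv2.resize(im[100:320,150:370],None,fx=2,fy=2,interpolation=3),'w9.png')
E
```

```text
t: 16.73
eef_pos: [0.5355, -0.0447, 0.1053]
ee_rot: [-3.14, -0.001, -0.546]
force: [-0.1, 0.2, 1.0]
width: 0.0436
gripper_force: 0.0
2996 931 flange normal in slot frame [-0.175 -0.001  0.984] x [-0.0129  0.0026  0.0125] y [-0.0163 -0.0009  0.0147] n [0.0045 0.0074 0.0091]
[-0.09972191  0.0784032  -0.2308488 ] [ 0.53540217 -0.04475862  0.10487406] [ 0.0018 -0.0012  0.0385]
```

View pics/w9.png

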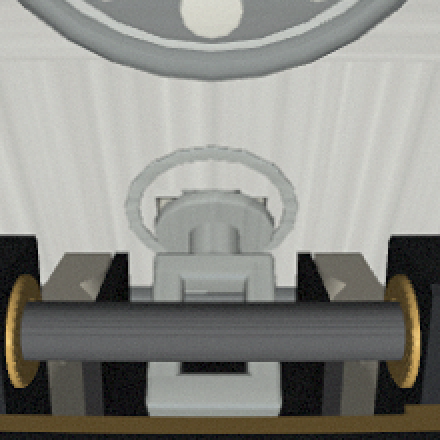

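The bolt dropped nearly home and sags about 10° downhill. I'll regrip it at the loop, straighten it and seat the flange.

```bash
python3 -m crank '[[[-0.2,0.03,0.1,0],[-0.2,0.03,0.1,0]]]' 0.5; python3 -m crank '[[[0,0,0,0],[0,0,0,0],[0.07,0,-0.04,0],[0.14,0,-0.08,0],[0.21,0,-0.12,0],[0.25,0,-0.05,0],[0.29,0,0.02,0],[0.31,0,0.06,0],[0.31,0,0.06,0]]]' 1 12; python3 - <<'E'
from fl import *
im,*_=flange(win=(190,250,215,300)); s=arm.get_state(); print(s['force'],s['eef_pos'],((s['eef_pos']+[0,0,.0188]-S)@np.c_[u,y,n]).round(4))
save(cv2.resize(im[100:320,150:370],None,fx=2,fy=2,interpolation=3),'w10.png')
E
```

```text
t: 17.02
eef_pos: [0.5299, -0.043, 0.1014]
ee_rot: [3.141, 0.001, -0.547]
force: [1.3, 0.5, 0.8]
width: 0.044
gripper_force: 0.0
t: 18.15
eef_pos: [0.5384, -0.0477, 0.1022]
ee_rot: [-3.141, -0.003, -0.546]
force: [-3.8, -1.4, 13.7]
width: 0.0319
gripper_force: 12.0
3369 910 flange normal in slot frame [-0.061  0.002  0.998] x [-0.0051  0.0068  0.0166] y [-0.0171 -0.002   0.014 ] n [0.0031 0.0041 0.005 ]
[-4.33088726 -1.90509829 12.81982418] [ 0.53843348 -0.04767189  0.10223712] [ 0.0041 -0.0021  0.0342]
```

Seated: the flange's top is at 4 mm above the guard and the axis is within 3.5°. Next I'll grip higher for dome clearance, then turn clockwise in a first stage.

```bash
cat >> fl.py <<'E'
def loop(cam='wrist'):
    im,d,W,c=grab(cam); P=cloud(d,W,c); Q=(P-S)@np.c_[u,y,n]
    k=(d>0)&(np.hypot(Q[...,0],Q[...,1])<.0185)&(Q[...,2]>.014)&(Q[...,2]<.056)&(im.min(2)>90)&(im.max(2).astype(int)-im.min(2)<25)
    q=Q[k]; r=cv2.minAreaRect((q[:,:2]*1e4).astype(np.float32)); cc=q[:,:2].mean(0); w,v=np.linalg.eigh(np.cov((q[:,:2]-cc).T)); a=v[:,1]
    print(cam,len(q),'centre',cc.round(4),'sd',np.sqrt(w).round(4),'long axis angle from slot y (ccw+)',np.degrees(np.arctan2(-a[0],a[1])).round(1),'rect',r,'n max',q[:,2].max().round(3))
    s=arm.get_state(); print('force',s['force'].round(1),'tcp',s['eef_pos'].round(4),'yaw',np.degrees(s['ee_rot'][2]).round(1),'pivot uyn',((s['eef_pos']+[0,0,.0188]-S)@np.c_[u,y,n]).round(4),'q6',s['q'][5].round(2),'w',s['width'].round(4))
    return Q,im,d
E
python3 -m crank '[[[0,0,0,0],[0,0,-0.15,0],[0,0,-0.35,0],[0,0,-0.35,0]]]' 0.5; python3 -m crank '[[[0,0,0,0],[0,0,0,0],[0,0,0,0],[0,0,0,1],[0,0,0,2],[0,0,0,3],[0,0,0,4],[0,0,0,5],[0,0,0,6],[0,0,0,7],[0,0,0,7]]]' 1 8; python3 - <<'E'
from fl import *
loop(); loop('side'); flange(win=(180,260,200,310))
E
```

```text
t: 18.7
eef_pos: [0.5376, -0.047, 0.1095]
ee_rot: [-3.141, -0.001, -0.547]
force: [-0.1, 0.5, -0.1]
width: 0.0437
gripper_force: 0.0
t: 20.08
eef_pos: [0.538, -0.0467, 0.1094]
ee_rot: [-3.14, -0.0, -1.156]
force: [1.1, 1.7, 1.7]
width: 0.0344
gripper_force: 8.7
wrist 2499 centre [0.0019 0.0016] sd [0.0026 0.0094] long axis angle from slot y (ccw+) -15.4 rect ((21.410343170166016, -2.65740966796875), (359.2629089355469, 209.2085723876953), 70.02513122558594) n max 0.056Traceback (most recent call last):
  File "<stdin>", line 2, in <module>
  File "fl.py", line 21, in loop
    s=arm.get_state(); print('force',s['force'].round(1),'tcp',s['eef_pos'].round(4),'yaw',np.degrees(s['ee_rot'][2]).round(1),'pivot uyn',((s['eef_pos']+[0,0,.0188]-S)@np.c_[u,y,n]).round(4),'q6',s['q'][5].round(2),'w',s['width'].round(4))
                                                                                                                                                                                                                            ^^^^^^^^^^^^^^^^
AttributeError: 'float' object has no attribute 'round'
```

```bash
sed -i "s/,'w',s\['width'\].round(4)/,'w',s['width']/" fl.py; python3 - <<'E'
from fl import *
Q,im,d=loop(); flange(win=(180,260,200,310))
k=(d>0)&(np.hypot(Q[...,0],Q[...,1])<.021)&(Q[...,2]>.047)&(Q[...,2]<.0565); v,uu=np.nonzero(k)
q=Q[k]
print(len(q)); 
# raster in slot frame (rows u high->low, cols y)
H=np.zeros((22,22),int); i=((.022-q[:,0])*500).astype(int); j=((.022-q[:,1])*500).astype(int)
np.add.at(H,(i.clip(0,21),j.clip(0,21)),1)
for r in H: print(''.join('#' if x>8 else '+' if x>1 else '.' for x in r))
E
```

```text
wrist 2521 centre [0.0018 0.0016] sd [0.0027 0.0094] long axis angle from slot y (ccw+) -15.4 rect ((19.599109649658203, -3.259613037109375), (360.40985107421875, 207.6995086669922), 71.29914855957031) n max 0.056
force [1.2 1.9 2.2] tcp [ 0.538  -0.0468  0.1095] yaw -66.2 pivot uyn [ 0.0069 -0.0016  0.0409] q6 0.14 w 0.0339555765613868
3169 684 flange normal in slot frame [-0.075  0.211  0.975] x [-0.0361  0.0048  0.0141] y [-0.0182 -0.0066  0.0098] n [0.0032 0.0065 0.0088]
1189
......................
......................
......................
......................
......................
......................
.+++..................
.#####................
.+######+.............
+#+++######+..........
++#+#++######+........
.++#+#+++#+#####......
..++++###+++..+#+.....
....+.+++++++.........
.........++++.........
...........++.........
......................
......................
......................
......................
......................
......................
```

The loop has turned about 18° clockwise. I'll open, swing the tool 80° back counter-clockwise and close on the loop's thickness, which carries the turn on.

```bash
python3 -m crank '[[[0,0,0,0],[0,0,0,0],[-0.25,0.17,-0.15,0],[-0.25,0.17,-0.15,-2],[-0.25,0.17,-0.15,-4],[-0.25,0.17,-0.15,-6],[-0.25,0.17,-0.15,-8],[-0.25,0.17,-0.15,-10],[-0.25,0.17,-0.15,-12],[-0.25,0.17,-0.15,-14],[-0.25,0.17,-0.15,-16],[-0.25,0.17,-0.15,-16]]]' 0.5 8; cat >> fl.py <<'E'
def rast(Q,d,lo=.045,hi=.0565):
    k=(d>0)&(np.abs(Q[...,:2]).max(-1)<.022)&(Q[...,2]>lo)&(Q[...,2]<hi); q=Q[k]
    H=np.zeros((22,22),int); np.add.at(H,(((.022-q[:,0])*500).astype(int).clip(0,21),((.022-q[:,1])*500).astype(int).clip(0,21)),1)
    print('\n'.join(''.join('#' if x>8 else '+' if x>1 else '.' for x in r) for r in H))
E
python3 - <<'E'
from fl import *
Q,im,d=loop(); rast(Q,d)
E
```

```text
t: 21.72
eef_pos: [0.5304, -0.0429, 0.113]
ee_rot: [-3.142, 0.0, 0.238]
force: [-0.6, 0.6, 0.3]
width: 0.0437
gripper_force: 0.0
wrist 2279 centre [0.0015 0.0012] sd [0.0032 0.0108] long axis angle from slot y (ccw+) -18.8 rect ((43.29819107055664, -40.39776611328125), (318.3918762207031, 234.20748901367188), 70.47970581054688) n max 0.055
force [ 0.3 -0.1  0.3] tcp [ 0.5304 -0.0429  0.1129] yaw 13.5 pivot uyn [ 0.0014 -0.0022  0.0481] q6 1.52 w 0.043934250268780464
....................++
.....................+
.....................+
......................
......................
......................
......................
.....###+.............
.....#+##+............
....##...+............
....#+................
....#..........+###+..
#..............++####.
#+.............#####+.
#+............+#+##+..
#++...........++##++..
.++...............+...
..++..................
...+..................
....+.................
......................
......................
```

```bash
python3 -m crank '[[[0,0,0,0],[0,0,0,0],[0,0,0,0],[0,0,0,0],[0,0,0,0]]]' 1 12; python3 - <<'E'
from fl import *
Q,im,d=loop(); rast(Q,d)
E
```

```text
t: 22.4
eef_pos: [0.5312, -0.0431, 0.1133]
ee_rot: [3.141, -0.001, 0.239]
force: [-0.5, 0.2, 4.7]
width: 0.0163
gripper_force: 10.9
wrist 1950 centre [0.006  0.0034] sd [0.0061 0.0091] long axis angle from slot y (ccw+) -37.3 rect ((-16.946121215820312, 25.1099853515625), (339.02252197265625, 308.962890625), 19.88418197631836) n max 0.056
force [-0.8 -0.8  3.9] tcp [ 0.5312 -0.0431  0.1133] yaw 13.7 pivot uyn [ 0.0022 -0.0019  0.0481] q6 1.52 w 0.01599784199707128
...........#+.........
..........+#+.........
...........+..........
......................
........#+............
.......###+...........
....++##..+...........
....###...............
..+.##+..........+....
.+###++...............
.####.................
.##.++.........+......
.#.............+#.....
..............+###....
..............+#+##+..
.............+######..
..............++++++..
...............+#++...
...............++++...
......................
......................
......................
```

```bash
python3 -m crank '[[[0,0,0,1],[0,0,0,2],[0,0,0,3],[0,0,0,4],[0,0,0,5],[0,0,0,6],[0,0,0,7],[0,0,0,8],[0,0,0,9],[0,0,0,9]]]' 1 12; python3 - <<'E'
from fl import *
Q,im,d=loop(); rast(Q,d); flange(win=(180,260,200,310)); print(arm.get_state()['moment'].round(2))
E
```

```text
t: 23.7
eef_pos: [0.5311, -0.0431, 0.113]
ee_rot: [-3.141, -0.001, -0.546]
force: [1.3, -0.6, 2.6]
width: 0.0098
gripper_force: 12.0
wrist 1715 centre [ 0.0089 -0.0012] sd [0.0057 0.0084] long axis angle from slot y (ccw+) 92.4 rect ((-19.210891723632812, -10.725311279296875), (292.8143615722656, 328.9751281738281), 87.08910369873047) n max 0.055
force [ 1.5 -1.3  1.7] tcp [ 0.5311 -0.0431  0.113 ] yaw -31.2 pivot uyn [ 0.002  -0.002   0.0478] q6 0.74 w 0.009895662757999723
................+.....
......#+........#+....
.....+++++....##.+....
.....+.+##....##.+....
.....+++######++++....
......+..+.+..+..+....
................+.....
......................
......................
......................
......................
......................
......................
......................
.........+++#+........
.........++++#........
.........+###+........
.........++#+#........
.........++++++.......
..........#++++.......
.........++.+.........
......................
2106 1069 flange normal in slot frame [-0.001 -0.004  1.   ] x [-0.0149  0.0023  0.0134] y [-0.017  -0.0007  0.0145] n [0.0032 0.0039 0.0046]
[-0.59 -0.48  0.06]
```

Now gripped flush across the 10 mm thickness at 90°, flange flat on the guard. I'll nudge it on against the stop to be sure.

```bash
python3 -m crank '[[[0,0,0,0.4],[0,0,0,0.8],[0,0,0,1.2],[0,0,0,1.2],[0,0,0,1.2]]]' 1 15; python3 - <<'E'
from fl import *
loop(); print(arm.get_state()['moment'].round(2))
E
```

```text
t: 24.42
eef_pos: [0.5313, -0.0427, 0.113]
ee_rot: [-3.141, -0.001, -0.651]
force: [3.0, 3.3, 2.6]
width: 0.0107
gripper_force: 15.5
wrist 1733 centre [ 0.0089 -0.0015] sd [0.0058 0.0083] long axis angle from slot y (ccw+) 87.3 rect ((-18.830604553222656, -9.097183227539062), (291.4978942871094, 328.3347473144531), 81.13729858398438) n max 0.055
force [2.8 3.  2.9] tcp [ 0.5313 -0.0427  0.113 ] yaw -37.3 pivot uyn [ 0.0019 -0.0016  0.0479] q6 0.63 w 0.010519127044423099
[ 1.09 -1.07  0.28]
```

```bash
python3 -m crank '[[[0,0,0,-0.6],[0,0,0,-0.6]]]' 1 5; python3 -m crank '[[[0,0,0,0],[0,0,0,0],[0,0,0,0],[0,0,-0.5,0],[0,0,-1.5,0],[0,0,-3,0],[-1,0,-5,0],[-3,0,-5,0],[-3,0,-5,0],[-3,0,-5,0]]]' 0.3; python3 - <<'E'
from fl import *
Q,im,d=loop(); rast(Q,d); flange(win=(60,200,200,320))
k=(d>0)&(abs(Q[...,1])<.09)&(Q[...,0]>-.02)&(Q[...,0]<.04)&(np.hypot(Q[...,0],Q[...,1])>.03)&(im.min(2)>120)
q=Q[k]; print('guard plane n median',np.median(q[:,2]).round(4),'slope',np.polyfit(q[:,0],q[:,2],1).round(4))
for n_ in('top','side'):
    im2,d2,W,c=grab(n_); P=cloud(d2,W,c)
    for th in('plain_pin','small_bottle','timer','beaker'):
        for r in arm.trace(th,n_)[:1]: print(n_,th,round(r['score'],2),np.round(r['extent']),np.median(P[r['mask']&(d2>0)],0).round(3))
E
```

```text
t: 24.72
eef_pos: [0.5305, -0.0432, 0.1128]
ee_rot: [3.141, 0.0, -0.6]
force: [0.9, 1.2, 3.9]
width: 0.0107
gripper_force: 5.0
t: 25.98
eef_pos: [0.4691, -0.0006, 0.2387]
ee_rot: [-3.141, -0.001, -0.598]
force: [-0.3, -0.6, 0.1]
width: 0.0617
gripper_force: 0.0
wrist 664 centre [ 0.0034 -0.0012] sd [0.0027 0.0101] long axis angle from slot y (ccw+) 88.0 rect ((-22.41265869140625, -1.3479118347167969), (110.43851470947266, 322.6371765136719), 87.9398193359375) n max 0.056
force [ 0.6  0.2 -0.2] tcp [ 0.4692 -0.0008  0.2383] yaw -34.3 pivot uyn [-0.0002  0.0018  0.1938] q6 0.55 w 0.06118372546349743
......................
......................
......................
......................
.........+####........
.........+++++........
.........+++++........
.........+++++........
.........+++++........
.........++#++........
.........+++++........
.........+++++........
.........+++++........
.........+++++........
.........+++++........
.........+++++........
.........+++++........
.........+++++........
.........+++++........
.........+++++........
...........+.+........
......................
894 529 flange normal in slot frame [0.034 0.011 0.999] x [-0.0418 -0.0008  0.014 ] y [-0.0171  0.0015  0.0186] n [0.0031 0.0041 0.0061]
guard plane n median -0.0002 slope [-0.11    0.0172]
top small_bottle 0.69 [188. 147.  13.  17.] [0.654 0.248 0.062]
top timer 0.84 [252. 228.  14.  20.] [0.391 0.042 0.016]
top beaker 0.65 [345. 189.  26.  23.] [ 0.501 -0.292  0.032]
side plain_pin 0.86 [257. 260.  17.  39.] [0.467 0.363 0.08 ]
side small_bottle 0.77 [184. 243.  21.  35.] [0.651 0.267 0.047]
side timer 0.87 [308. 228.  24.  16.] [0.386 0.052 0.018]
side beaker 0.93 [290. 158.  19.  32.] [ 0.49  -0.258  0.069]
```

```bash
python3 -c "
from station import arm
print(arm.job_done())"
```

```text
the job is handed in; nothing more can be done
None
```

The guard is locked and the job is handed in at about 26 s. The tbolt sits with its flange on the shut guard, turned clockwise a quarter turn to its stop and released. The plain pin is still on its peg, and the beaker, bottle and timer are where they started.

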